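Line up the bushings with the straightedge and clip it away

ROBOT

A 6-joint arm with a two-finger parallel gripper is mounted at the origin on the work surface. World frame = base frame: x ahead of the robot, y to its left, z up, the work surface at z = 0. Lengths are in m, angles in degrees, forces in N, time in s.
With the tool pointing down it reaches from about 0.3 to 0.75 m from the base axis. Payload 8.5 kg.
Tool frame: the origin (TCP) lies on the centre line of the jaws, within the pads' length; the fingertips stand 19 mm ahead of it and the grasp point (between the pads) is the TCP; z points along the fingers, x is the direction in which the jaws open and shut, and the axes are right-handed (so a half turn about z gives the same grasp; the last joint's range is limited). The gripper opens to 85 mm and grips with 20 to 120 N. Pads are 22 mm wide; open, the fingers measure 114 mm over their backs; the gripper's body (76 mm by 85 mm) begins 54 mm behind the grasp point. The pads swing forward as they close: fully open they stand 13 mm farther back than shut.
Start: joints at [57.164, 21.807, 74.336, -0, 83.858, -12.336], TCP at [0.193, 0.515, 0.25] pointing down, gripper open.
Joint ranges: [-178.18, 178.18], [-50.72, 133.34], [12.68, 142.11], [-81.47, 261.47], [9.98, 163.14], [-165.26, 165.26]. Speed limits (degrees/s): [136.94, 136.94, 180, 180, 180, 180].

INTERFACE

Orientations are given as a 3x3 rotation matrix whose columns are the frame's x, y, z axes.
In Python, from rig import env, cams, order gives the robot as it stands.
- The arm moves only by the tool step_arm, never from a script. Its argument "steps" is a list of rows, each an object with "xyz": the shift along the tool's x, y, z normalised to -1 to 1, where 1 is 0.04 m, a list of three; "turn": the turn, a rotation vector about the tool's x, y, z normalised to -1 to 1, where 1 is 0.08 rad, a list of three; "gripper": the gripper command: -1 is shut, 1 is fully open, values between are in proportion. A call has 1 to 20 rows; each row shifts and turns the commanded pose from where the row before left it, along the tool's axes as they then stand; what a row does not reach is not made up. A row lasts 1/12 s, in which the tool goes at most 41.7 mm and 7.16 degrees, less where a joint would pass 70% of its speed; a pose out of reach is approached as far as the arm can. A call with a number of a shift or a turn outside -1 to 1 is refused whole. A call with a gripper value outside its range is refused whole. The fingers move at their own pace and stop on an object; "squeeze" is the grip in N (left out, the last holds). Time passes only in rows, so rows that do not move let the fingers close. It gives the time, the measured TCP pose, the force and the opening at its end, in the units of the state.
- env.observe(): the state, without advancing time (a new reading comes with each control period).
- cams.get_image(name): name is "scene" or "top" or "wrist"; returns (picture, depth): 384x512x3 uint8, red, green, blue; 384x512 float32, m along the optical axis (not along the pixel's ray), 0 where there is no reading.
- cams.camera_info(name): a dict with "fx", "fy", "cx", "cy" (pixels), "k1" (the pictures are not rectified: a ray, as slopes to the right and down, at radius r is drawn at 1 + k1 r^2 times it, then the intrinsics apply), "extrinsics" (4x4, takes a point from camera to world coordinates). Camera axes: x right, y down, z forward; pixel columns grow to the right and rows downward; lengths in m; the calibration is good to about 2 mm. A picture is of the moment at which its call begins: read the wrist's pose just before it. camera_info takes no time and is no camera call; for the wrist camera it gives the pose at the moment of the call.
- order.close_job(): hands the job in, once; it reports no verdict.
The state is a dict: "time_s": time; "q": joint angles; "qvel": joint speeds; "joint_efforts": joint torques, N m; "position": TCP position; "tool_rot": TCP orientation; "ft_force": force on the tool from outside, world axes, zero at the start; "wrist_torque": the same for the moment, N m; "grip_width": finger opening in m.
Only numpy, scipy, OpenCV 4.12 (cv2) and the standard library are available. Lean on these libraries where they do the work, as an engineer would, in place of code of your own. Each camera call takes 0.05 s, during which the arm holds its last target. There are 200 camera calls.

TASK

Pick up the aluminium straightedge by its grip and, with its long edge, push the five flanged bushings across the grey plate, away from the robot, until they stand in one straight row with the near rims of their flanges just on the engraved black line. Push them with the straightedge only, never with the gripper, and do not tip any over. Then press the straightedge (do not drop it) down into the middle of its spring clip until it snaps fully home, and let go; leave the other things on the bench where they are.

Things in the scene. Friction and masses are not known exactly. Their poses are not given: they have to be found in the camera images.
- straightedge: Aluminium straightedge loose on the bench, left of the plate: bar 280 mm long (its own y axis), 30 mm wide (x), 12 mm high (z), 0.3 kg, the same both ways round. On its middle stands an upright black grip 16 mm wide (x), 60 mm long (y), from 12 to 68 mm above the bar's underside. Origin: centre of the bar's underside. Either long side can push.
- plate: Grey frosted plastic plate fixed to the bench, 200 mm (x) by 280 mm (y), 8 mm thick. Origin: centre of its underside. Its +x axis points away from the robot (up to 0.2 rad off): the direction to push.
- line (a point): Middle of the engraved black line on the plate's top face (8 mm above the bench). The line runs along the plate's y axis, 20 mm beyond its centre in +x; axes as the plate's. A bushing is right when its centre is 18 mm beyond the line (+x).
- rack: Spring clip rack fixed to the bench on the right: dark steel base 74 mm (x) by 160 mm (y), 8 mm thick. Origin: centre of its underside. In its middle 60 mm stand low guide walls 34 mm apart, two sprung steel jaws and outer blocks reaching 28 mm above the bench. The straightedge belongs along its y axis, either way round.
- clip (a point): Middle of the clip's floor, on the rack's top face 8 mm above the bench; axes as the rack's. The bar's underside centre belongs here. Jaw tips: 25 mm apart, 14 mm above this floor; their sloped tops spread to 35 mm apart at 23 mm. Pressing the 30 mm bar straight down (10 to 20 N) spreads them; they snap back over its top edges when it reaches the floor.
- bushing0: Steel bushing standing flange down on the plate, near side of its goal: flange 36 mm diameter, 6 mm thick; body 24 mm diameter, top 26 mm above the plate; about 90 g, loose. Origin: centre of its underside. Number 1 of five side by side along the plate's y axis, about 46 mm apart, raggedly placed in x (bushing0 at the -y end).
- bushing1: Steel bushing standing flange down on the plate, near side of its goal: flange 36 mm diameter, 6 mm thick; body 24 mm diameter, top 26 mm above the plate; about 90 g, loose. Origin: centre of its underside. Number 2 of five side by side along the plate's y axis, about 46 mm apart, raggedly placed in x (bushing0 at the -y end).
- bushing2: Steel bushing standing flange down on the plate, near side of its goal: flange 36 mm diameter, 6 mm thick; body 24 mm diameter, top 26 mm above the plate; about 90 g, loose. Origin: centre of its underside. Number 3 of five side by side along the plate's y axis, about 46 mm apart, raggedly placed in x (bushing0 at the -y end).
- bushing3: Steel bushing standing flange down on the plate, near side of its goal: flange 36 mm diameter, 6 mm thick; body 24 mm diameter, top 26 mm above the plate; about 90 g, loose. Origin: centre of its underside. Number 4 of five side by side along the plate's y axis, about 46 mm apart, raggedly placed in x (bushing0 at the -y end).
- bushing4: Steel bushing standing flange down on the plate, near side of its goal: flange 36 mm diameter, 6 mm thick; body 24 mm diameter, top 26 mm above the plate; about 90 g, loose. Origin: centre of its underside. Number 5 of five side by side along the plate's y axis, about 46 mm apart, raggedly placed in x (bushing0 at the -y end).
- parts_box: Bystander: clear open box with a few parts in it, 80 x 110 x 50 mm beyond the plate. Leave alone. Origin: centre of its underside.
- gear_blank: Bystander: dark stepped steel disc, 44 mm diameter, 14 mm high. Leave alone. Origin: centre of its underside.
- tin: Bystander: small flat tin 30 x 46 x 12 mm. Leave alone. Origin: centre of its underside.
- oil: Bystander: white oil bottle, 44 mm diameter, 110 mm high. Leave alone. Origin: centre of its underside.

How it is judged (in metres and radians):
On the way, in this order (a step that is already met when the one before it is completed fails the run):
1. the five bushings stand in line with their near rims on the engraved line, before the straightedge is put away (x of bushing0 in the frame of line between 0.014 and 0.022 m and y of bushing0 in the frame of line between -0.125 and 0.125 m and z of each of bushing0, bushing1, bushing2, bushing3, bushing4 in the frame of line below 0.004 m and angle between each of bushing0, bushing1, bushing2, bushing3, bushing4's own z axis and vertical below 0.1 rad and linear speed of each of bushing0, bushing1, bushing2, bushing3, bushing4 below 0.02 m/s and x of bushing1 in the frame of line between 0.014 and 0.022 m and y of bushing1 in the frame of line between -0.125 and 0.125 m and x of bushing2 in the frame of line between 0.014 and 0.022 m and y of bushing2 in the frame of line between -0.125 and 0.125 m and x of bushing3 in the frame of line between 0.014 and 0.022 m and y of bushing3 in the frame of line between -0.125 and 0.125 m and x of bushing4 in the frame of line between 0.014 and 0.022 m and y of bushing4 in the frame of line between -0.125 and 0.125 m and distance of straightedge from where it was at the start of the episode above 0.05 m), for 0.2 s.
2. the straightedge is snapped home in its clip (z of straightedge in the frame of rack between 0.005 and 0.0098 m and x of straightedge in the frame of rack between -0.004 and 0.004 m and y of straightedge in the frame of rack between -0.02 and 0.02 m and angle between the y axis of straightedge and the y axis of rack, either way round below 0.1 rad and angle between straightedge's own z axis and vertical below 0.05 rad), for 0.2 s.
At the end, for the whole second after the job is handed in: Bushings upright on the plate, centres 14-22 mm beyond the line, within 125 mm of its middle; straightedge in the clip: underside within 1.8 mm of the floor, 4 mm sideways, 20 mm lengthwise, 0.1 rad; released, all at rest; bystanders moved under 20 mm (all of step 2 and x of bushing0 in the frame of line between 0.014 and 0.022 m and y of bushing0 in the frame of line between -0.125 and 0.125 m and z of each of bushing0, bushing1, bushing2, bushing3, bushing4 in the frame of line below 0.004 m and angle between each of bushing0, bushing1, bushing2, bushing3, bushing4's own z axis and vertical below 0.1 rad and linear speed of each of bushing0, bushing1, bushing2, bushing3, bushing4, straightedge below 0.02 m/s and x of bushing1 in the frame of line between 0.014 and 0.022 m and y of bushing1 in the frame of line between -0.125 and 0.125 m and x of bushing2 in the frame of line between 0.014 and 0.022 m and y of bushing2 in the frame of line between -0.125 and 0.125 m and x of bushing3 in the frame of line between 0.014 and 0.022 m and y of bushing3 in the frame of line between -0.125 and 0.125 m and x of bushing4 in the frame of line between 0.014 and 0.022 m and y of bushing4 in the frame of line between -0.125 and 0.125 m and contact force between the fingers and straightedge below 0.1 N and distance of each of parts_box, gear_blank, tin, oil from where it was at the start of the episode below 0.02 m); the robot touches nothing.
It fails at once if the straightedge is dropped into the clip from above instead of pressed in (z of straightedge in the frame of rack between 0.012 and 0.06 m and horizontal distance between straightedge and rack below 0.05 m and contact force between the fingers and straightedge below 0.2 N and linear speed of straightedge above 0.35 m/s).
It fails at once if the gripper or arm pushes a bushing (contact force between any of the fingers, the arm and bushing0 above 0.5 N or contact force between any of the fingers, the arm and bushing1 above 0.5 N or contact force between any of the fingers, the arm and bushing2 above 0.5 N or contact force between any of the fingers, the arm and bushing3 above 0.5 N or contact force between any of the fingers, the arm and bushing4 above 0.5 N).
It fails at once if a bushing is tipped over (angle between any of bushing0, bushing1, bushing2, bushing3, bushing4's own z axis and vertical above 0.6 rad).
It fails at once if a bystander is moved by more than 20 mm (distance of any of parts_box, gear_blank, tin, oil from where it was at the start of the episode above 0.02 m).
It also fails if it takes over 58 s, if anything falls off the work surface, if the arm or the gripper's body presses on something with over 40 N, if the wrist force passes 120 N, or if a joint passes its speed limit or range.

## Working session

There is one attempt and no reset: what is moved stays moved. The work goes in short steps, Python scripts to look and compute and a tool call to move; the robot and the scene stay as the last step left them, time stands still between calls to the robot, and variables do not carry over. Pictures are saved under pics/ and viewed, about 8 in all and at most 12, crops included, and the job is handed in when it is done.

Besides the shell and the picture viewer there is one more tool, called after ">>>" as name(argument=value, ...) on one line, values as JSON. step_arm: Moves the arm, as the interface text tells. Scaled input: -1 to 1 covers 0.04 m each way for a shift and 0.08 rad each way for a turn. Its arguments: {"type":"object","properties":{"steps":{"type":"array"},"squeeze":{"type":"number"}},"required":["steps"]}

```bash
ls; mkdir -p pics; python3 - <<'E'
from rig import env,cams,order
import cv2,numpy as np
s=env.observe();print(s['time_s'],s['position'],s['tool_rot'],s['grip_width'],s['ft_force'])
for n in ("top","scene"):
    im,d=cams.get_image(n);np.savez(f"pics/{n}0.npz",im=im,d=d);cv2.imwrite(f"pics/{n}0.png",im[:,:,::-1]);print(n,cams.camera_info(n))
a=cv2.imread("pics/top0.png");cv2.imwrite("pics/top0b.png",cv2.resize(a,(800,600),interpolation=cv2.INTER_CUBIC))
E
```

```text
pics
0.0 [0.19246782 0.51494613 0.24970399] [[ 3.50196546e-01  9.36675907e-01 -7.89869080e-04]
 [ 9.36675140e-01 -3.50197303e-01 -1.23764731e-03]
 [-1.43588444e-03 -3.06430919e-04 -9.99998922e-01]] 0.08507509621994856 [-0.77114475  0.44024618 -0.15055009]
top {'fx': 461.95073352000315, 'fy': 461.95073352000315, 'cx': 257.7490207986331, 'cy': 190.79360321235933, 'k1': -0.05551656298425772, 'extrinsics': array([[-1.06923642e-03, -9.98024945e-01,  6.28097659e-02,
         5.36496773e-01],
       [-9.99952849e-01,  1.67329928e-03,  9.56552547e-03,
        -9.42736285e-03],
       [-9.65173256e-03, -6.27965766e-02, -9.97979676e-01,
         1.20587480e+00],
       [ 0.00000000e+00,  0.00000000e+00,  0.00000000e+00,
         1.00000000e+00]])}
scene {'fx': 443.06107547485664, 'fy': 443.06107547485664, 'cx': 250.43428699242236, 'cy': 193.7904907668925, 'k1': 0.0020786519351151727, 'extrinsics': array([[ 0.25244963,  0.8206128 , -0.51270245,  1.15789448],
       [ 0.96750307, -0.22195274,  0.12113954, -0.13713546],
       [-0.01438706, -0.52662283, -0.8499773 ,  0.93436523],
       [ 0.        ,  0.        ,  0.        ,  1.        ]])}
```

View pics/top0b.png

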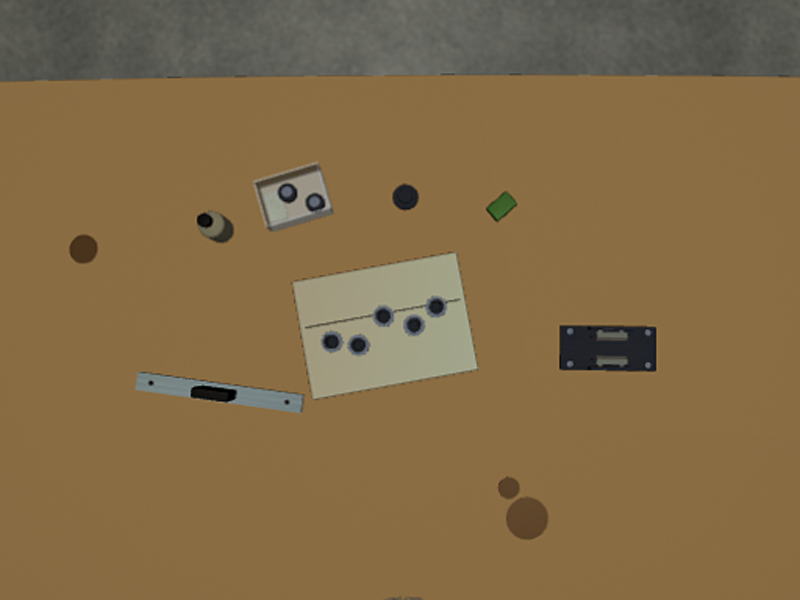

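View pics/scene0.png

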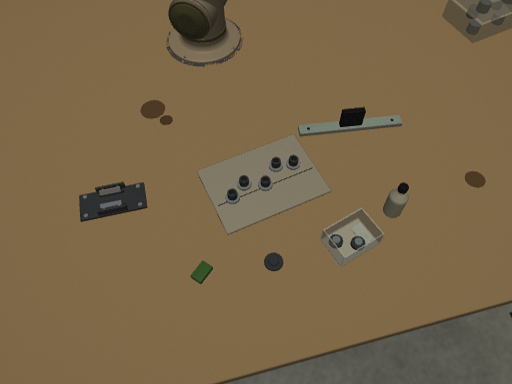

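The top view (800x600) shows the plate with corners near (293,282), (456,253), (477,369) and (314,398). The line runs (306,327)–(460,299), and the bushings are near (331,342), (358,345), (383,316), (414,325) and (436,306). The straightedge runs (136,380)–(303,403) with its grip at (213,394), and the rack is at (608,348). The scene view agrees with this layout.

```bash
cat > h.py <<'E'
import numpy as np,cv2
from rig import env,cams,order
def rays(info,px):
    K=np.array([[info['fx'],0,info['cx']],[0,info['fy'],info['cy']],[0,0,1.]])
    n=cv2.undistortPoints(np.array(px,float).reshape(-1,1,2),K,np.array([info['k1'],0,0,0.])).reshape(-1,2)
    E=info['extrinsics'];return E[:3,3],np.c_[n,np.ones(len(n))]@E[:3,:3].T
def onz(info,px,z):
    c,r=rays(info,px);return (c+r*((z-c[2])/r[:,2])[:,None])[:,:2]
def topx(info,P):
    E=np.linalg.inv(info['extrinsics']);K=np.array([[info['fx'],0,info['cx']],[0,info['fy'],info['cy']],[0,0,1.]])
    return cv2.projectPoints(np.atleast_2d(P).astype(float),cv2.Rodrigues(E[:3,:3])[0],E[:3,3],K,np.array([info['k1'],0,0,0.]))[0].reshape(-1,2)
def blobs(m,amin=20):
    c,_=cv2.findContours(m.astype(np.uint8),cv2.RETR_EXTERNAL,cv2.CHAIN_APPROX_NONE)
    return [k for k in c if cv2.contourArea(k)>amin]
def rect(p):
    (c,(w,h),a)=cv2.minAreaRect(np.array(p,np.float32))
    if w<h:a+=90;w,h=h,w
    return np.round(c,4),round(w,4),round(h,4),(a+90)%180-90   # long-axis angle, deg from x
E
python3 - <<'E'
from h import *
f=np.load('pics/top0.npz');im=f['im'];I=cams.camera_info('top')
hsv=cv2.cvtColor(im,cv2.COLOR_RGB2HSV)
for n,(x,y) in dict(bench=(100,200),plate=(270,180),bar=(110,246),grip=(136,252),rack=(389,225),fl=(245,196),bore=(245,202)).items():print(n,im[y,x],hsv[y,x])
s=hsv[:,:,1];v=hsv[:,:,2]
b=np.zeros(s.shape,bool);b[230:275,75:205]=1
print('bar',[ (rect(onz(I,c[:,0],.012)),cv2.contourArea(c)) for c in blobs((s<90)&b)])
print('grip',[ (rect(onz(I,c[:,0],.068)),cv2.contourArea(c)) for c in blobs((v<50)&b)])
b[:]=0;b[195:250,345:430]=1
print('rack',[ (rect(onz(I,c[:,0],.008)),cv2.contourArea(c)) for c in blobs((s<100)&b)])
b[:]=0;b[150:265,180:315]=1
print('plate',[ (rect(onz(I,c[:,0],.008)),cv2.contourArea(c)) for c in blobs((s<100)&b)])
print('bush',[ (np.round(onz(I,[cv2.minEnclosingCircle(c)[0]],.034),4),cv2.minEnclosingCircle(c)) for c in blobs((v<70)&b,15)])
E
```

```text
bench [138 109  67] [ 18 131 138]
plate [161 162 134] [ 31  44 162]
bar [123 137 136] [ 88  26 137]
grip [22 21 19] [20 35 22]
rack [33 36 41] [109  50  41]
fl [104 110 121] [109  36 121]
bore [32 33 39] [116  46  39]
bar [((array([0.4571, 0.3076]), 0.282, 0.0317, 82.30278778076172), 1200.5), ((array([0.4783, 0.1511]), 0.0643, 0.0207, 0.2925056219100952), 152.0)]
grip [((array([0.4588, 0.3018]), 0.0705, 0.0204, 83.1570816040039), 192.0)]
rack [((array([ 0.5292, -0.3372]), 0.1591, 0.073, 88.7483901977539), 1614.0)]
plate [((array([0.4404, 0.1871]), 0.0375, 0.0317, 82.09025573730469), 149.0), ((array([0.5673, 0.0331]), 0.2796, 0.1996, -79.70013618469238), 8099.5)]
bush [(array([[0.5359, 0.0754]]), ((228.75, 220.125), 4.751744747161865)), (array([[0.5411, 0.1188]]), ((211.64285278320312, 218.07142639160156), 4.764985084533691)), (array([[ 0.5675, -0.0155]]), ((264.6000061035156, 207.60000610351562), 4.4408159255981445)), (array([[0.5824, 0.0349]]), ((244.71951293945312, 201.743896484375), 4.622192859649658)), (array([[ 0.5969, -0.0521]]), ((279.0, 196.0), 4.472236156463623))]
```

>>> step_arm(steps=[{"xyz":[0,0,0],"turn":[0,0,1],"gripper":1},{"xyz":[0,0,0],"turn":[0,0,1],"gripper":1},{"xyz":[0,0,0],"turn":[0,0,1],"gripper":1},{"xyz":[0,0,0],"turn":[0,0,1],"gripper":1},{"xyz":[0,0,0],"turn":[0,0,1],"gripper":1},{"xyz":[0,0,0],"turn":[0,0,1],"gripper":1},{"xyz":[0,0,0],"turn":[0,0,1],"gripper":1},{"xyz":[0,0,0],"turn":[0,0,1],"gripper":1},{"xyz":[0,0,0],"turn":[0,0,1],"gripper":1},{"xyz":[0,0,0],"turn":[0,0,1],"gripper":1},{"xyz":[0,0,0],"turn":[0,0,1],"gripper":1},{"xyz":[0,0,0],"turn":[0,0,1],"gripper":1},{"xyz":[0,0,0],"turn":[0,0,1],"gripper":1},{"xyz":[0,0,0],"turn":[0,0,1],"gripper":1},{"xyz":[0,0,0],"turn":[0,0,1],"gripper":1},{"xyz":[0,0,0],"turn":[0,0,1],"gripper":1},{"xyz":[0,0,0],"turn":[0,0,0.84],"gripper":1}])

```text
time_s: 1.52
position: [0.1925, 0.515, 0.2499]
tool_rot: [[0.99, -0.138, -0.001], [-0.138, -0.99, -0.001], [-0.0, 0.001, -1.0]]
ft_force: [-0.0, -1.1, 0.3]
grip_width: 0.0854
```

>>> step_arm(steps=[{"xyz":[0.8,0.47,0],"turn":[0,0,0],"gripper":1},{"xyz":[0.8,0.47,0],"turn":[0,0,0],"gripper":1},{"xyz":[0.8,0.47,0],"turn":[0,0,0],"gripper":1},{"xyz":[0.8,0.47,0],"turn":[0,0,0],"gripper":1},{"xyz":[0.8,0.47,0],"turn":[0,0,0],"gripper":1},{"xyz":[0.8,0.47,0],"turn":[0,0,0],"gripper":1},{"xyz":[0.8,0.47,0],"turn":[0,0,0],"gripper":1},{"xyz":[0.8,0.47,0],"turn":[0,0,0],"gripper":1},{"xyz":[0.85,0.49,0],"turn":[0,0,0],"gripper":1},{"xyz":[0,0,0],"turn":[0,0,0],"gripper":1},{"xyz":[0,0,0],"turn":[0,0,0],"gripper":1},{"xyz":[0,0,0],"turn":[0,0,0],"gripper":1}])

```text
time_s: 2.52
position: [0.4568, 0.308, 0.25]
tool_rot: [[0.991, -0.134, -0.001], [-0.134, -0.991, -0.0], [-0.001, 0.0, -1.0]]
ft_force: [-0.6, 0.3, 0.3]
grip_width: 0.0854
```

```bash
python3 - <<'E'
from h import *
I=cams.camera_info('wrist');im,d=cams.get_image('wrist');np.savez('pics/w1.npz',im=im,d=d);cv2.imwrite('pics/w1.png',im[:,:,::-1]);print(I)
s=env.observe();print(s['position'],s['tool_rot'][:,0],s['q'])
E
```

```text
{'fx': 278.299405545667, 'fy': 278.299405545667, 'cx': 253.10862444427548, 'cy': 192.97015274789624, 'k1': -0.01489315314949956, 'extrinsics': array([[ 9.90942342e-01, -1.26918014e-01, -4.38758764e-02,
         4.67843494e-01],
       [-1.34286407e-01, -9.38152051e-01, -3.19120494e-01,
         3.89101529e-01],
       [-6.60104061e-04,  3.22121943e-01, -9.46697955e-01,
         3.73367257e-01],
       [ 0.00000000e+00,  0.00000000e+00,  0.00000000e+00,
         1.00000000e+00]])}
[0.45645036 0.30841295 0.25019271] [ 9.91124568e-01 -1.32934792e-01 -6.57309554e-04] [2.17243773e+01 2.19155526e+01 7.41843713e+01 1.36510453e-02
 8.39356515e+01 2.93621465e+01]
```

View pics/w1.png

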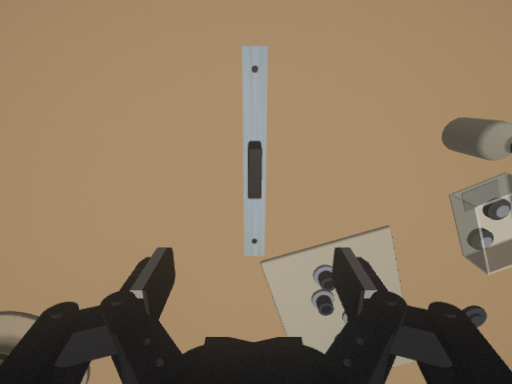

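The wrist view shows the bar vertical from (255,46) to (255,255), about 24 px wide, with the grip at (255,170). The near part of the plate is at lower right.

```bash
python3 - <<'E'
from h import *
f=np.load('pics/w1.npz');im=f['im']
I={'fx': 278.299405545667, 'fy': 278.299405545667, 'cx': 253.10862444427548, 'cy': 192.97015274789624, 'k1': -0.01489315314949956,'extrinsics':cams.camera_info('wrist')['extrinsics']}
hsv=cv2.cvtColor(im,cv2.COLOR_RGB2HSV);s=hsv[:,:,1];v=hsv[:,:,2]
b=np.zeros(s.shape,bool);b[30:262,225:262+20]=1;b[250:,265:]=0
for c in blobs((s<90)&b):print('bar',rect(onz(I,c[:,0],.012)),cv2.boundingRect(c))
for c in blobs((v<50)&b):print('grip',rect(onz(I,c[:,0],.068)),cv2.boundingRect(c))
# holes in bar (z=.012)
for c in blobs((v<80)&b,5):print('dark',np.round(onz(I,[cv2.minEnclosingCircle(c)[0]],.012),4))
s=env.observe();print(s['position'])
E
```

```text
bar (array([0.4576, 0.3087]), 0.2814, 0.0324, 82.31360626220703) (241, 45, 28, 212)
dark [[0.4424 0.195 ]]
dark [[0.4571 0.3008]]
dark [[0.4728 0.4231]]
[0.45645036 0.30841295 0.25019271]
```

>>> step_arm(steps=[{"xyz":[0.025,0,0.9],"turn":[0,0,0],"gripper":0},{"xyz":[0,0,0.9],"turn":[0,0,0],"gripper":0},{"xyz":[0,0,0.9],"turn":[0,0,0],"gripper":0},{"xyz":[0,0,0.9],"turn":[0,0,0],"gripper":0},{"xyz":[0,0,0.8],"turn":[0,0,0],"gripper":0},{"xyz":[0,0,0.55],"turn":[0,0,0],"gripper":0},{"xyz":[0,0,0],"turn":[0,0,0],"gripper":-0.3},{"xyz":[0,0,0],"turn":[0,0,0],"gripper":-1},{"xyz":[0,0,0],"turn":[0,0,0],"gripper":-1},{"xyz":[0,0,0],"turn":[0,0,0],"gripper":-1},{"xyz":[0,0,0],"turn":[0,0,0],"gripper":-1},{"xyz":[0,0,0],"turn":[0,0,0],"gripper":-1},{"xyz":[0,0,0],"turn":[0,0,0],"gripper":-1},{"xyz":[0,0,0],"turn":[0,0,0],"gripper":-1},{"xyz":[0,0,0],"turn":[0,0,0],"gripper":-1}], squeeze=80)

```text
time_s: 3.82
position: [0.4585, 0.3079, 0.0531]
tool_rot: [[0.991, -0.134, 0.001], [-0.134, -0.991, 0.001], [0.001, -0.001, -1.0]]
ft_force: [-1.3, 0.3, 6.8]
grip_width: 0.0151
```

>>> step_arm(steps=[{"xyz":[0,0,-0.5],"turn":[0,0,0],"gripper":-1},{"xyz":[0,0,-0.75],"turn":[0,0,0],"gripper":-1},{"xyz":[0,0,-0.75],"turn":[0,0,-0.8],"gripper":-1},{"xyz":[0,0,0],"turn":[0,0,-0.8],"gripper":-1},{"xyz":[0,0,0],"turn":[0,0,-0.8],"gripper":-1},{"xyz":[0,0,0],"turn":[0,0,-0.8],"gripper":-1},{"xyz":[0,0,0],"turn":[0,0,-0.73],"gripper":-1},{"xyz":[-0.04,0.5,0],"turn":[0,0,0],"gripper":-1},{"xyz":[-0.04,0.75,0],"turn":[0,0,0],"gripper":-1},{"xyz":[-0.05,0.75,0],"turn":[0,0,0],"gripper":-1},{"xyz":[-0.05,0.75,0],"turn":[0,0,0],"gripper":-1},{"xyz":[-0.05,0.75,0],"turn":[0,0,0],"gripper":-1},{"xyz":[-0.05,0.75,0],"turn":[0,0,0],"gripper":-1},{"xyz":[-0.05,0.75,0],"turn":[0,0,0],"gripper":-1},{"xyz":[-0.05,0.75,0],"turn":[0,0,0],"gripper":-1},{"xyz":[-0.05,0.75,0],"turn":[0,0,0],"gripper":-1},{"xyz":[0,0.74,0],"turn":[0,0,0],"gripper":-1},{"xyz":[0,0,0],"turn":[0,0,0],"gripper":-1},{"xyz":[0,0,0],"turn":[0,0,0],"gripper":-1},{"xyz":[0,0,0],"turn":[0,0,0],"gripper":-1}])

```text
time_s: 5.48
position: [0.4929, 0.02, 0.1321]
tool_rot: [[0.984, 0.179, -0.001], [0.179, -0.984, 0.0], [-0.001, -0.0, -1.0]]
ft_force: [-0.6, -0.3, -2.3]
grip_width: 0.0152
```

```bash
python3 - <<'E'
from h import *
import pickle
I=cams.camera_info('wrist');im,d=cams.get_image('wrist');pickle.dump((I,im),open('pics/w2.pkl','wb'));cv2.imwrite('pics/w2.png',im[:,:,::-1])
s=env.observe();print(s['position'],s['tool_rot'],s['grip_width'])
im,d=cams.get_image('top');cv2.imwrite('pics/t2.png',im[:,:,::-1])
E
```

```text
[0.49290561 0.02039328 0.1321399 ] [[ 9.83711050e-01  1.79755864e-01 -6.32530625e-04]
 [ 1.79756083e-01 -9.83711165e-01  3.07621155e-04]
 [-5.66930732e-04 -4.16311557e-04 -9.99999753e-01]] 0.015334653776732855
```

View pics/w2.png

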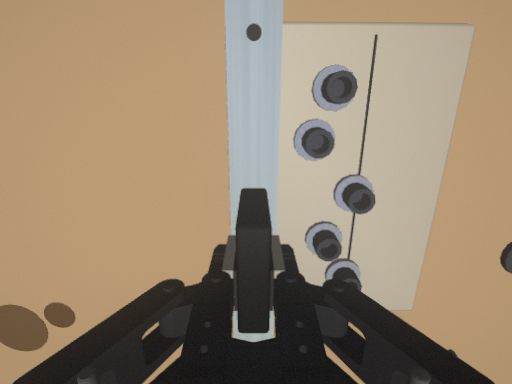

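The wrist view shows the bar's left edge near x 230 and right edge near x 281. The engraved line runs (376,36)–(348,260), all five bushings stand to the right of the bar, and the grip is held upright. Next I'll measure the bar edges and the line.

```bash
cat > m.py <<'E'
from h import *
def linefit(P):
    vx,vy,x,y=cv2.fitLine(np.array(P,np.float32),cv2.DIST_HUBER,0,1e-4,1e-4).ravel()
    if vy<0:vx,vy=-vx,-vy
    return np.array([x,y]),np.array([vx,vy])
def meas(I,im,rows,lz,bz,xr,show=True):
    """engraved line (dark dip on plate) and bar edges by row scans; xr: column windows"""
    g=cv2.cvtColor(im,cv2.COLOR_RGB2GRAY).astype(float);R=im.astype(float)
    sat=cv2.cvtColor(im,cv2.COLOR_RGB2HSV)
    return g,R,sat
E
python3 - <<'E'
from m import *
import pickle
I,im=pickle.load(open('pics/w2.pkl','rb'))
hsv=cv2.cvtColor(im,cv2.COLOR_RGB2HSV);g=hsv[:,:,2].astype(float)
for y in (60,110,170):print(y,g[y,220:240].astype(int),im[y,270:292].tolist()[::3],g[y,355:385].astype(int))
L=[]
for y in list(range(40,62))+list(range(115,165))+list(range(218,255)):
    x0=int(376-(y-36)*.125);w=np.clip(np.median(g[y,x0-9:x0+10])-15-g[y,x0-6:x0+7],0,None)
    if w.sum()>40:L.append((x0-6+(w*np.arange(13)).sum()/w.sum(),y))
p,d=linefit(onz(I,L,.008));print('line',len(L),p,np.degrees(np.arctan2(d[1],d[0])))
C=np.array([.5673,.0331]);n=np.array([d[1],-d[0]]);print('line dist from origin along n',p@n,'top-cam:',C@n+.02)
z=env.observe()['position'][2]-.0531+.012
b=hsv[:,:,0].astype(int);A=[];B=[]
for y in range(45,180,2):
    m=np.where((b[y,215:300]>60))[0]
    if len(m):A.append((215+m.min()-.5,y));B.append((215+m.max()+.5,y))
for e in(A,B):
    p,d=linefit(onz(I,e,z));print('edge',p,np.degrees(np.arctan2(d[1],d[0])),p@n)
T=env.observe()['position'][:2];print('tcp',T@n,T@d)
# plate yaw by top/bottom edges check
E
```

```text
60 [185 187 186 185 185 179 167 190 191 190 190 191 193 192 192 191 192 192
 192 193] [[170, 181, 186], [169, 179, 186], [172, 182, 189], [171, 182, 188], [200, 193, 176], [202, 191, 171], [203, 192, 172], [201, 190, 171]] [194 194 195 194 194 194 193 193 192 195 193 194 193 193 193 192 185  75
  73 117 191 193 193 192 192 192 192 191 191 191]
110 [187 187 187 188 187 187 179 165 191 193 190 190 191 194 192 193 192 192
 194 197] [[173, 183, 190], [170, 181, 186], [175, 187, 193], [179, 189, 192], [203, 194, 174], [204, 193, 174], [203, 193, 174], [203, 192, 173]] [195 195 195 195 196 193 194 194 194 195 163  92  69 149 190 193 194 194
 193 194 193 193 193 194 193 195 192 193 194 193]
170 [187 188 187 188 188 188 187 188 179 167 187 187 186 186 187 187 190 189
 189 190] [[171, 182, 187], [172, 184, 188], [176, 188, 193], [199, 189, 169], [198, 188, 169], [198, 189, 169], [200, 191, 170], [198, 188, 168]] [196 195 194 144  78  96 172 193 194 194 194 193 194 193 193 193 194 193
 192 193 191 192 192 193 192 193 192 193 192 192]
line 109 [0.5845592  0.05659521] 100.23092
line dist from origin along n 0.58531684 top-cam: 0.584158940038085
edge [0.46745643 0.07656671] 100.41514 0.47362328
edge [0.49207088 0.10651968] 100.73655 0.5031665
tcp 0.48873730688391365 -0.07158536778573965
```

>>> step_arm(steps=[{"xyz":[0,0,0.4],"turn":[0,0,0.05],"gripper":-1},{"xyz":[0,0,0.6],"turn":[0,0,0],"gripper":-1},{"xyz":[0,0,0.4],"turn":[0,0,0],"gripper":-1},{"xyz":[0,0,0.2],"turn":[0,0,0],"gripper":-1},{"xyz":[0,0,0.12],"turn":[0,0,0],"gripper":-1},{"xyz":[0,0,0],"turn":[0,0,0],"gripper":-1},{"xyz":[0,0,0],"turn":[0,0,0],"gripper":-1},{"xyz":[0,0,0],"turn":[0,0,0],"gripper":-1}])

```text
time_s: 6.25
position: [0.4937, 0.0198, 0.0644]
tool_rot: [[0.984, 0.176, 0.002], [0.176, -0.984, -0.0], [0.002, 0.001, -1.0]]
ft_force: [0.6, 0.2, -2.8]
grip_width: 0.0153
```

>>> step_arm(steps=[{"xyz":[0.04,0,0.03],"turn":[0,0,0],"gripper":-1},{"xyz":[0.08,0,0],"turn":[0,0,0],"gripper":-1},{"xyz":[0.08,0,0],"turn":[0,0,0],"gripper":-1},{"xyz":[0.08,0,0],"turn":[0,0,0],"gripper":-1},{"xyz":[0.08,0,0],"turn":[0,0,0],"gripper":-1},{"xyz":[0.08,0,0],"turn":[0,0,0],"gripper":-1},{"xyz":[0.08,0,0],"turn":[0,0,0],"gripper":-1},{"xyz":[0.08,0,0],"turn":[0,0,0],"gripper":-1},{"xyz":[0.08,0,0],"turn":[0,0,0],"gripper":-1},{"xyz":[0.08,0,0],"turn":[0,0,0],"gripper":-1},{"xyz":[0.08,0,0],"turn":[0,0,0],"gripper":-1},{"xyz":[0.08,0,0],"turn":[0,0,0],"gripper":-1},{"xyz":[0.08,0,0],"turn":[0,0,0],"gripper":-1},{"xyz":[0.08,0,0],"turn":[0,0,0],"gripper":-1},{"xyz":[0.08,0,0],"turn":[0,0,0],"gripper":-1},{"xyz":[0.08,0,0],"turn":[0,0,0],"gripper":-1},{"xyz":[0.08,0,0],"turn":[0,0,0],"gripper":-1},{"xyz":[0.08,0,0],"turn":[0,0,0],"gripper":-1}])

```text
time_s: 7.75
position: [0.5487, 0.0296, 0.0623]
tool_rot: [[0.985, 0.175, -0.0], [0.175, -0.985, 0.0], [-0.0, -0.0, -1.0]]
ft_force: [-2.1, -0.4, -2.2]
grip_width: 0.0149
```

>>> step_arm(steps=[{"xyz":[0.08,0,0],"turn":[0,0,0],"gripper":-1},{"xyz":[0.08,0,0],"turn":[0,0,0],"gripper":-1},{"xyz":[0.08,0,0],"turn":[0,0,0],"gripper":-1},{"xyz":[0.08,0,0],"turn":[0,0,0],"gripper":-1},{"xyz":[0.06,0,0],"turn":[0,0,0],"gripper":-1},{"xyz":[0.04,0,0],"turn":[0,0,0],"gripper":-1},{"xyz":[0,0,0],"turn":[0,0,0],"gripper":-1},{"xyz":[0,0,0],"turn":[0,0,0],"gripper":-1},{"xyz":[0,0,0],"turn":[0,0,0],"gripper":-1}])

```text
time_s: 8.5
position: [0.5653, 0.0325, 0.0624]
tool_rot: [[0.985, 0.175, 0.001], [0.175, -0.985, 0.0], [0.001, 0.0, -1.0]]
ft_force: [-0.1, -0.6, -3.7]
grip_width: 0.0149
```

```bash
python3 - <<'E'
from h import *
import pickle
I=cams.camera_info('wrist');s=env.observe();im,d=cams.get_image('wrist');pickle.dump((I,im),open('pics/w3.pkl','wb'));cv2.imwrite('pics/w3.png',im[:,:,::-1])
print(s['position'],s['tool_rot'],s['grip_width'],s['ft_force'])
n=np.array([.98411,.17766]);print(s['position'][:2]@n)
E
```

```text
[0.56527193 0.03251241 0.06239071] [[ 9.84531603e-01  1.75203423e-01  1.13304692e-03]
 [ 1.75203526e-01 -9.84532236e-01  9.19141815e-06]
 [ 1.11713159e-03  1.89464574e-04 -9.99999358e-01]] 0.014859638118102174 [-0.05940245 -0.57421545 -3.71947499]
0.5620659116086509
```

View pics/w3.png

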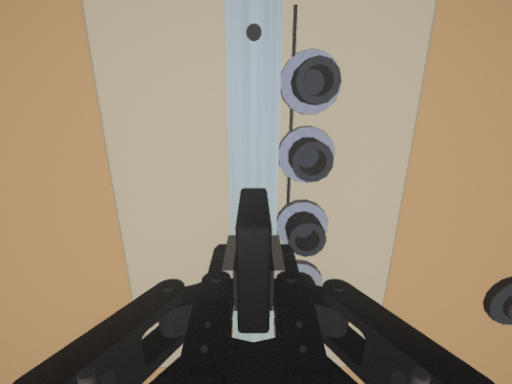

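The row is now against the bar: flanges touch its right edge (x about 280) and the line runs (295,6)–(289,200) beside them. I'll measure the remaining gap.

```bash
python3 - <<'E'
from m import *
import pickle
I,im=pickle.load(open('pics/w3.pkl','rb'))
hsv=cv2.cvtColor(im,cv2.COLOR_RGB2HSV);g=hsv[:,:,2].astype(float);b=hsv[:,:,0].astype(int)
L=[]
for y in list(range(8,45))+list(range(116,124))+list(range(186,200)):
    x0=int(round(295-(y-6)*.031));w=np.clip(np.median(g[y,x0-9:x0+10])-15-g[y,x0-5:x0+6],0,None)
    if w.sum()>40:L.append((x0-5+(w*np.arange(11)).sum()/w.sum(),y))
p,d=linefit(onz(I,L,.008));n=np.array([d[1],-d[0]]);print('line',len(L),p@n,np.degrees(np.arctan2(d[1],d[0])))
z=env.observe()['position'][2]-.0531+.012
A=[];B=[]
for y in list(range(5,45))+list(range(118,124))+list(range(184,195)):
    m=np.where(b[y,215:290]>60)[0]
    A.append((215+m.min()-.5,y));B.append((215+m.max()+.5,y))
for e in(A,B):
    q,dd=linefit(onz(I,e,z));print('edge',np.degrees(np.arctan2(dd[1],dd[0])),q@n)
print('tcp',env.observe()['position'][:2]@n)
E
```

```text
line 59 0.58529395 100.23707
edge 100.064095 0.5473608
edge 100.20945 0.5770615
tcp 0.5620439753728138
```

>>> step_arm(steps=[{"xyz":[0.03,0,0],"turn":[0,0,0],"gripper":-1},{"xyz":[0.03,0,0],"turn":[0,0,0],"gripper":-1},{"xyz":[0.03,0,0],"turn":[0,0,0],"gripper":-1},{"xyz":[0.03,0,0],"turn":[0,0,0],"gripper":-1},{"xyz":[0.03,0,0],"turn":[0,0,0],"gripper":-1},{"xyz":[0.03,0,0],"turn":[0,0,0],"gripper":-1},{"xyz":[0.02,0,0],"turn":[0,0,0],"gripper":-1},{"xyz":[0,0,0],"turn":[0,0,0],"gripper":-1},{"xyz":[0,0,0],"turn":[0,0,0],"gripper":-1},{"xyz":[0,0,0],"turn":[0,0,0],"gripper":-1},{"xyz":[0,0,0],"turn":[0,0,0],"gripper":-1}])

```text
time_s: 9.47
position: [0.573, 0.0339, 0.0623]
tool_rot: [[0.985, 0.175, 0.001], [0.175, -0.985, 0.0], [0.001, 0.0, -1.0]]
ft_force: [-2.9, -0.3, -1.9]
grip_width: 0.015
```

```bash
cat > bush.py <<'E'
from m import *
im,_=cams.get_image('top');I=cams.camera_info('top');hsv=cv2.cvtColor(im,cv2.COLOR_RGB2HSV)
n=np.array([.98411,.17766]);v=hsv[:,:,2]
b=np.zeros(v.shape,bool);b[150:265,180:315]=1
for c in blobs((v<70)&b,15):
    e=cv2.minEnclosingCircle(c)
    w=onz(I,[e[0]],.034)[0];print(np.round(w,4),'r',round(e[1],1),'beyond line (wrist,top) mm',np.round(1000*(w@n-np.array([.5853,.58416])),1))
s=env.observe();print(s['position'],s['position'][:2]@n,s['ft_force'])
E
python3 bush.py
```

```text
[0.4542 0.1379] r 12.2 beyond line (wrist,top) mm [-113.8 -112.7]
[ 0.5804 -0.0381] r 20.0 beyond line (wrist,top) mm [-20.9 -19.7]
[0.5997 0.131 ] r 12.4 beyond line (wrist,top) mm [28.2 29.3]
[0.6379 0.0483] r 5.6 beyond line (wrist,top) mm [51.  52.2]
[0.5735 0.0644] r 31.7 beyond line (wrist,top) mm [-9.5 -8.4]
[0.57295535 0.03395051 0.06234203] 0.569882741018193 [-2.36540217 -0.06932728 -1.2810725 ]
```

>>> step_arm(steps=[{"xyz":[-0.1,0,0],"turn":[0,0,0],"gripper":-1},{"xyz":[-0.5,0,0],"turn":[0,0,0],"gripper":-1},{"xyz":[-0.6,0,-0.3],"turn":[0,0,0],"gripper":-1},{"xyz":[-0.6,0,-0.7],"turn":[0,0,0],"gripper":-1},{"xyz":[-0.6,0,-0.75],"turn":[0,0,0],"gripper":-1},{"xyz":[-0.2,0,-0.75],"turn":[0,0,0],"gripper":-1},{"xyz":[0,0,-0.5],"turn":[0,0,0],"gripper":-1},{"xyz":[0,0,0],"turn":[0,0,0],"gripper":-1},{"xyz":[0,0,0],"turn":[0,0,0],"gripper":-1},{"xyz":[0,0,0],"turn":[0,0,0],"gripper":-1}])

```text
time_s: 10.35
position: [0.4702, 0.0158, 0.1812]
tool_rot: [[0.985, 0.175, -0.001], [0.175, -0.985, 0.0], [-0.001, -0.001, -1.0]]
ft_force: [-0.9, 0.4, -3.7]
grip_width: 0.015
```

```bash
python3 bush.py; python3 - <<'E'
from h import *
import pickle
I=cams.camera_info('wrist');im,d=cams.get_image('wrist');pickle.dump((I,im),open('pics/w4.pkl','wb'));cv2.imwrite('pics/w4.png',im[:,:,::-1])
E
```

```text
[ 0.4477 -0.0718] r 9.1 beyond line (wrist,top) mm [-157.5 -156.3]
[0.4643 0.1202] r 16.3 beyond line (wrist,top) mm [-107.1 -105.9]
[0.4718 0.0188] r 36.2 beyond line (wrist,top) mm [-117.6 -116.5]
[0.588  0.1274] r 4.7 beyond line (wrist,top) mm [15.9 17.1]
[0.5953 0.086 ] r 4.7 beyond line (wrist,top) mm [15.8 16.9]
[0.6036 0.039 ] r 4.6 beyond line (wrist,top) mm [15.6 16.8]
[ 0.6116 -0.0071] r 4.6 beyond line (wrist,top) mm [15.3 16.4]
[ 0.6189 -0.0478] r 4.6 beyond line (wrist,top) mm [15.2 16.4]
[0.47007636 0.015804   0.18091631] 0.46541458552814596 [-0.18090708 -0.95046623 -2.7332571 ]
```

View pics/w4.png

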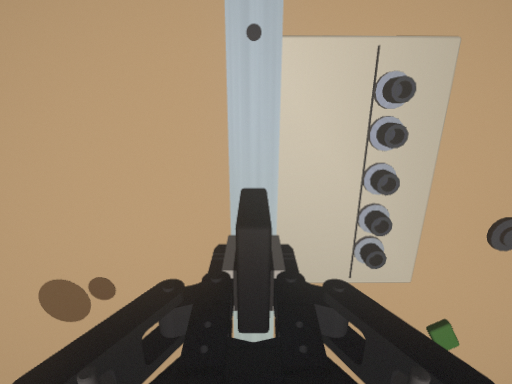

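All five bushings stand upright in a straight row. Their near rims sit just right of the line, which runs (378,46)–(350,278). I'll cross-check with the wrist camera.

```bash
python3 - <<'E'
from m import *
import pickle
I,im=pickle.load(open('pics/w4.pkl','rb'))
hsv=cv2.cvtColor(im,cv2.COLOR_RGB2HSV);g=hsv[:,:,2].astype(float);h=hsv[:,:,0].astype(int)
L=[]
for y in list(range(48,70))+list(range(110,115))+list(range(155,160))+list(range(265,276)):
    x0=int(round(378-(y-46)*.1207));w=np.clip(np.median(g[y,x0-9:x0+10])-15-g[y,x0-5:x0+6],0,None)
    if w.sum()>40:L.append((x0-5+(w*np.arange(11)).sum()/w.sum(),y))
p,d=linefit(onz(I,L,.008));n=np.array([d[1],-d[0]]);print('line',len(L),p@n,np.degrees(np.arctan2(d[1],d[0])))
bl=np.zeros(h.shape,bool);bl[60:275,340:425]=1
F=(hsv[:,:,2]>60)&(h>80)&bl
for c in sorted(blobs((((hsv[:,:,2]<80)|(h>80))&bl),150),key=lambda c:c[:,0,1].min()):
    m=np.zeros(h.shape,np.uint8);cv2.drawContours(m,[c],-1,1,-1)
    m[(g<95)]=0;ys,xs=np.nonzero(m)
    # near rim: min over flange-coloured pixels along n at flange top
    q=onz(I,np.c_[xs-.5,ys],.014)@n;cc=onz(I,[cv2.minAreaRect(c)[0]],.02)@n
    print('near rim beyond line mm',np.round(1000*(np.sort(q)[2]-p@n),1),'bbox',cv2.boundingRect(c))
E
```

```text
line 43 0.58535177 100.21224
near rim beyond line mm -0.4 bbox (372, 62, 44, 47)
near rim beyond line mm -0.7 bbox (367, 116, 40, 35)
near rim beyond line mm -0.9 bbox (362, 163, 37, 32)
near rim beyond line mm -1.2 bbox (357, 205, 35, 31)
near rim beyond line mm -1.4 bbox (353, 238, 33, 31)
```

>>> step_arm(steps=[{"xyz":[0,0,0],"turn":[0,0,0.8],"gripper":-1},{"xyz":[0,0,0],"turn":[0,0,0.8],"gripper":-1},{"xyz":[0,0,0],"turn":[0,0,0.88],"gripper":-1},{"xyz":[-0.09,0.4,0],"turn":[0,0,0],"gripper":-1},{"xyz":[-0.09,0.8,0],"turn":[0,0,0],"gripper":-1},{"xyz":[0,0.8,0],"turn":[0,0,0],"gripper":-1},{"xyz":[0,0.8,0],"turn":[0,0,0],"gripper":-1},{"xyz":[0,0.8,0],"turn":[0,0,0],"gripper":-1},{"xyz":[0,0.8,0],"turn":[0,0,0],"gripper":-1},{"xyz":[0,0.8,0],"turn":[0,0,0],"gripper":-1},{"xyz":[0,0.8,0],"turn":[0,0,0],"gripper":-1},{"xyz":[0,0.8,0],"turn":[0,0,0],"gripper":-1},{"xyz":[0,0.8,0],"turn":[0,0,0],"gripper":-1},{"xyz":[0,0.8,0],"turn":[0,0,0],"gripper":-1},{"xyz":[0,0.43,0],"turn":[0,0,0],"gripper":-1},{"xyz":[0,0,0],"turn":[0,0,0],"gripper":-1},{"xyz":[0,0,0],"turn":[0,0,0],"gripper":-1},{"xyz":[0,0,0],"turn":[0,0,0],"gripper":-1},{"xyz":[0,0,0],"turn":[0,0,0],"gripper":-1}])

```text
time_s: 12.03
position: [0.4554, -0.3362, 0.1818]
tool_rot: [[1.0, -0.021, -0.001], [-0.021, -1.0, 0.001], [-0.001, -0.001, -1.0]]
ft_force: [-0.0, 0.4, -2.7]
grip_width: 0.0149
```

```bash
python3 - <<'E'
from h import *
import pickle
I=cams.camera_info('wrist');s=env.observe();im,d=cams.get_image('wrist');pickle.dump((I,im,s),open('pics/w5.pkl','wb'));cv2.imwrite('pics/w5.png',im[:,:,::-1])
print(s['position'],s['tool_rot'][:,0])
E
```

```text
[ 0.45543044 -0.33617042  0.18180491] [ 9.99776042e-01 -2.11475654e-02 -8.03328095e-04]
```

View pics/w5.png

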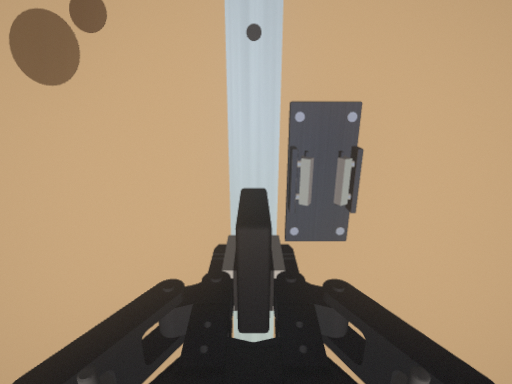

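The rack is in clear view: base (290–360, 102–241), screws near (300,117), (352,117), (294,231) and (340,231), and bright jaws near x 306 and 344.

```bash
python3 - <<'E'
from m import *
import pickle
I,im,s=pickle.load(open('pics/w5.pkl','rb'))
hsv=cv2.cvtColor(im,cv2.COLOR_RGB2HSV);v=hsv[:,:,2];S=hsv[:,:,1]
W=[]
for x,y in((300,117),(352,117),(294,231),(340,231)):
    m=v[y-8:y+9,x-8:x+9].astype(float);m=np.clip(m-90,0,None);yy,xx=np.mgrid[y-8:y+9,x-8:x+9];m[(S[y-8:y+9,x-8:x+9]>60)]=0
    W.append(((xx*m).sum()/m.sum(),(yy*m).sum()/m.sum()))
w=onz(I,W,.008);print(np.round(w,4),'mean',w.mean(0))
a=(w[0]+w[1]-w[2]-w[3]);print('yaw of y axis',np.degrees(np.arctan2(a[1],a[0])))
b=np.zeros(v.shape,bool);b[95:250,284:368]=1
dk=(S<100)|(v<70)
A=[];B=[]
for y in list(range(104,140))+list(range(218,238)):
    m=np.where(dk[y,284:368])[0];A.append((284+m.min()-.5,y));B.append((284+m.max()+.5,y))
R=[]
for e in(A,B):
    q,d=linefit(onz(I,e,.008));R.append(q+d*((-.3372-q[1])/d[1]));print('edge',R[-1],np.degrees(np.arctan2(d[1],d[0])))
print('centre x',(R[0]+R[1])/2,'w',R[1]-R[0])
E_=[]
for x in range(300,340,2):
    m=np.where(dk[95:250,x])[0];E_.append(onz(I,[(x,95+m.min()-.5),(x,95+m.max()+.5)],.008)[:,1])
E_=np.median(E_,0);print('y ends',E_,E_.mean())
z=s['position'][2]-.0531+.012;A=[];B=[]
for y in range(45,180,2):
    m=np.where(hsv[y,215:287,0]>60)[0]
    m=m[(hsv[y,215+m,2]>120)];A.append((215+m.min()-.5,y));B.append((215+m.max()+.5,y))
for e in(A,B):
    q,d=linefit(onz(I,e,z));d_=q+d*((s['position'][1]-q[1])/d[1]);print('bar edge at tcp y',d_,np.degrees(np.arctan2(d[1],d[0])))
c=onz(I,[(254,32.5)],z);print('bar hole',c,'tcp',s['position'])
E
```

```text
[[ 0.5044 -0.2727]
 [ 0.559  -0.2739]
 [ 0.5019 -0.4035]
 [ 0.5565 -0.4045]] mean [ 0.53042834 -0.33864313]
yaw of y axis 88.8982983222194
edge [ 0.48883957 -0.3372    ] 90.77064
edge [ 0.5818885 -0.3372   ] 96.26403
centre x [ 0.53536403 -0.3372    ] w [0.09304893 0.        ]
y ends [-0.25167263 -0.42929054] -0.34048158743759316
bar edge at tcp y [ 0.44083653 -0.33617042] 88.89146
bar edge at tcp y [ 0.4700561  -0.33617042] 88.77616
bar hole [[ 0.45818295 -0.22138509]] tcp [ 0.45543044 -0.33617042  0.18180491]
```

>>> step_arm(steps=[{"xyz":[0.5,0,0],"turn":[0,0,0],"gripper":-1},{"xyz":[0.7,0,0],"turn":[0,0,0],"gripper":-1},{"xyz":[0.5,0,0],"turn":[0,0,0],"gripper":-1},{"xyz":[0.17,0,0.3],"turn":[0,0,0],"gripper":-1},{"xyz":[0,0,0.6],"turn":[0,0,0],"gripper":-1},{"xyz":[0,0,0.6],"turn":[0,0,0],"gripper":-1},{"xyz":[0,0,0.5],"turn":[0,0,0],"gripper":-1},{"xyz":[0,0,0.3],"turn":[0,0,0],"gripper":-1},{"xyz":[0,0,0],"turn":[0,0,0],"gripper":-1},{"xyz":[0,0,0],"turn":[0,0,0],"gripper":-1},{"xyz":[0,0,0],"turn":[0,0,0],"gripper":-1}], squeeze=110)

```text
time_s: 13.0
position: [0.5303, -0.339, 0.0912]
tool_rot: [[1.0, -0.022, 0.001], [-0.022, -1.0, -0.001], [0.001, 0.001, -1.0]]
ft_force: [-0.0, 0.6, -2.1]
grip_width: 0.0147
```

```bash
python3 - <<'E'
from h import *
I=cams.camera_info('wrist');s=env.observe();im,d=cams.get_image('wrist')
im2,_=cams.get_image('scene');J=cams.camera_info('scene')
print(s['position'],s['tool_rot'][:,0],s['ft_force'])
u,v=topx(J,[.53,-.338,.03])[0].astype(int);c=im2[v-55:v+45,max(u-90,0):u+70]
c=cv2.resize(c,None,fx=3.5,fy=3.5,interpolation=cv2.INTER_CUBIC)[:384]
o=np.zeros((384,max(0,800-c.shape[1]),3),np.uint8)
cv2.imwrite('pics/s6.png',c[:,:,::-1]);cv2.imwrite('pics/w6.png',im[:,:,::-1])
E
```

```text
[ 0.53031939 -0.33898635  0.09122764] [ 0.99975963 -0.02190078  0.00102243] [-0.02427721  0.61450573 -2.11073197]
```

View pics/w6.png

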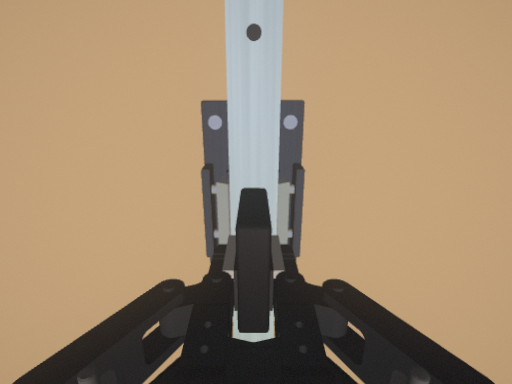

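Seen from the wrist, the bar (mid x 254) is centred over the rack base (202–304) and between the jaws (216–229 and 278–290) to under 1 mm. Pressing now.

>>> step_arm(steps=[{"xyz":[-0.012,0,0.08],"turn":[0,0,0],"gripper":-1},{"xyz":[0,0,0.08],"turn":[0,0,0],"gripper":-1},{"xyz":[0,0,0.08],"turn":[0,0,0],"gripper":-1},{"xyz":[0,0,0.08],"turn":[0,0,0],"gripper":-1},{"xyz":[0,0,0.08],"turn":[0,0,0],"gripper":-1},{"xyz":[0,0,0.08],"turn":[0,0,0],"gripper":-1},{"xyz":[0,0,0],"turn":[0,0,0],"gripper":-1},{"xyz":[0,0,0],"turn":[0,0,0],"gripper":-1}])

```text
time_s: 13.77
position: [0.5297, -0.3392, 0.0712]
tool_rot: [[1.0, -0.022, 0.0], [-0.022, -1.0, -0.001], [0.0, 0.001, -1.0]]
ft_force: [0.1, -1.7, -1.0]
grip_width: 0.0145
```

>>> step_arm(steps=[{"xyz":[0,0,0.06],"turn":[0,0,0],"gripper":-1},{"xyz":[0,0,0.06],"turn":[0,0,0],"gripper":-1},{"xyz":[0,0,0.06],"turn":[0,0,0],"gripper":-1},{"xyz":[0,0,0.06],"turn":[0,0,0],"gripper":-1},{"xyz":[0,0,0],"turn":[0,0,0],"gripper":-1},{"xyz":[0,0,0],"turn":[0,0,0],"gripper":-1}])

```text
time_s: 14.27
position: [0.5296, -0.3387, 0.0612]
tool_rot: [[1.0, -0.022, -0.0], [-0.022, -1.0, 0.001], [-0.0, -0.001, -1.0]]
ft_force: [0.5, 0.8, 1.0]
grip_width: 0.0144
```

>>> step_arm(steps=[{"xyz":[0,0,0.04],"turn":[0,0,0],"gripper":-1},{"xyz":[0,0,0.04],"turn":[0,0,0],"gripper":-1},{"xyz":[0,0,0],"turn":[0,0,0],"gripper":-1},{"xyz":[0,0,0],"turn":[0,0,0],"gripper":-1},{"xyz":[0,0,0],"turn":[0,0,0],"gripper":-1}])

```text
time_s: 14.68
position: [0.5297, -0.3387, 0.0611]
tool_rot: [[1.0, -0.022, 0.001], [-0.022, -1.0, -0.001], [0.001, 0.001, -1.0]]
ft_force: [-6.0, 6.5, 23.6]
grip_width: 0.0146
```

The bar stops firmly at z = 0.0611 (underside 8 mm) under 24 N, so it is on the floor. I'll ease off, open and retreat.

>>> step_arm(steps=[{"xyz":[0,0,-0.07],"turn":[0,0,0],"gripper":-1},{"xyz":[0,0,0],"turn":[0,0,0],"gripper":-1},{"xyz":[0,0,0],"turn":[0,0,0],"gripper":0},{"xyz":[0,0,0],"turn":[0,0,0],"gripper":0},{"xyz":[0,0,0],"turn":[0,0,0],"gripper":0},{"xyz":[0,0,0],"turn":[0,0,0],"gripper":0},{"xyz":[0,0,0],"turn":[0,0,0],"gripper":0},{"xyz":[0,0,-0.3],"turn":[0,0,0],"gripper":0},{"xyz":[0,0,-0.7],"turn":[0,0,0],"gripper":0},{"xyz":[0,0,-0.8],"turn":[0,0,0],"gripper":0},{"xyz":[0,0,-0.8],"turn":[0,0,0],"gripper":0},{"xyz":[-0.7,0,-0.8],"turn":[0,0,0],"gripper":0},{"xyz":[-0.7,0,-0.5],"turn":[0,0,0],"gripper":0},{"xyz":[-0.7,0,0],"turn":[0,0,0],"gripper":0},{"xyz":[0,0,0],"turn":[0,0,0],"gripper":0},{"xyz":[0,0,0],"turn":[0,0,0],"gripper":0},{"xyz":[0,0,0],"turn":[0,0,0],"gripper":0}])

```text
time_s: 16.1
position: [0.4466, -0.3372, 0.2164]
tool_rot: [[1.0, -0.022, 0.0], [-0.022, -1.0, 0.0], [0.0, -0.0, -1.0]]
ft_force: [0.2, 0.1, 0.3]
grip_width: 0.0427
```

```bash
python3 bush.py; python3 - <<'E'
from h import *
I=cams.camera_info('wrist');s=env.observe();im,d=cams.get_image('wrist');cv2.imwrite('pics/w7.png',im[:,:,::-1])
hsv=cv2.cvtColor(im,cv2.COLOR_RGB2HSV);m=(hsv[:,:,0]>70)&(hsv[:,:,2]>120);m[260:]=0
for c in blobs(m,100):print(rect(onz(I,c[:,0],.02)),cv2.boundingRect(c))
# height of bar top from depth
E=I['extrinsics']
for c in blobs(m,100):
    k=np.zeros(m.shape,np.uint8);cv2.drawContours(k,[c],-1,1,-1);k=cv2.erode(k,np.ones((7,7)));ys,xs=np.nonzero(k*(d>0)*m)
    o,r=rays(I,np.c_[xs,ys]);z=o[2]+r[:,2]*d[ys,xs];print('bar z median',np.median(z),len(z),[round(float(np.median(z[(ys>=a)&(ys<a+40)])),4) for a in range(20,250,40) if ((ys>=a)&(ys<a+40)).any()])
E
```

```text
[0.588  0.1274] r 4.7 beyond line (wrist,top) mm [15.9 17.1]
[0.5953 0.086 ] r 4.7 beyond line (wrist,top) mm [15.8 16.9]
[0.6036 0.039 ] r 4.6 beyond line (wrist,top) mm [15.6 16.8]
[ 0.6116 -0.0071] r 4.6 beyond line (wrist,top) mm [15.3 16.4]
[ 0.6189 -0.0478] r 4.6 beyond line (wrist,top) mm [15.2 16.4]
[ 0.4468787  -0.33709414  0.21605096] 0.3798896503968715 [0.70832432 0.61798552 0.40928307]
(array([ 0.5297, -0.3287]), 0.2581, 0.031, 88.57986450195312) (306, 40, 43, 220)
bar z median 0.01985977163325786 2697 [0.0198, 0.0199, 0.02, 0.0199, 0.0197, 0.0197]
```

View pics/w7.png

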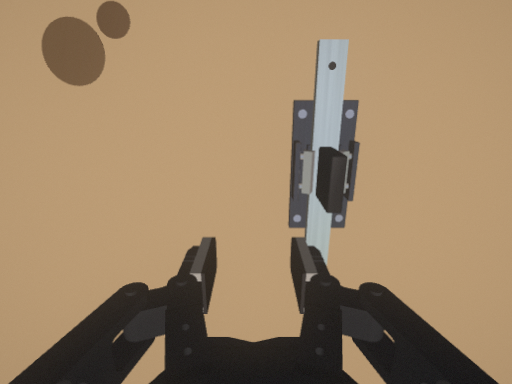

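The straightedge lies along the rack between the jaws. Its top is level at 19.9 mm (20 expected), the gripper is clear, and the bushings haven't moved. Handing in.

```bash
python3 -c "
from rig import order;print(order.close_job())"
```

```text
the job is handed in; nothing more can be done
None
```

I pushed all five bushings up to the engraved line with the straightedge, pressed it into its spring clip and let go. The job was handed in at about 16 s of the 58 s allowed; the interface gives no verdict.

- **Bushings:** all five stand upright in a straight row. After the push, the wrist camera put their centres about 16.6–17.6 mm beyond the line. The top camera gave 16.4–17.1 mm, unchanged after release. The allowed range is 14–22 mm.
- **Worst disagreement:** taking bushing positions from the top camera and the line from the wrist camera gives 15.2–15.9 mm. The two cameras place the line about 1.1 mm apart, and this is still within tolerance.
- **Straightedge:** it met the clip floor firmly at about 24 N. Its top measured a level 19.9 mm above the bench, against 20 mm expected. It sits within about 1 mm of the rack's centre sideways and within about 3 mm lengthwise.
- **At hand-in:** the gripper was open and clear of everything. I did not measure the bystanders again at the end, but no move went near them.
- **One failed measurement:** finding the rack's sides from its outline did not work because the raised blocks spoiled it. I used its four screws, cross-checked with the top camera.

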